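Put the glass filter canister away under the wire shelf

ROBOT

A 6-joint arm with a two-finger parallel gripper is mounted at the origin on the work surface. World frame = base frame: x ahead of the robot, y to its left, z up, the work surface at z = 0. Lengths are in m, angles in rad, forces in N, time in s.
With the tool pointing down it reaches from about 0.3 to 0.775 m from the base axis. Payload 14.6 kg.
Tool frame: the origin (TCP) lies midway between the tips of the shut fingers; the grasp point (between the pads) lies 19 mm behind it (ctrl.grip_depth is the distance from the TCP to the grasp point, in m); z points along the fingers, x is the direction in which the jaws open and shut, and the axes are right-handed (so a half turn about z gives the same grasp; the last joint's range is limited). The gripper opens to 94 mm and grips with 3 to 60 N. Pads are 16 mm wide; open, the fingers measure 119 mm over their backs; the gripper's body (75 mm by 177 mm) begins 78 mm behind the grasp point.
Start: joints at [-1.27, 0.3, 1.521, -0, 1.321, -0.067], TCP at [0.198, -0.513, 0.205] pointing down, gripper open.
Joint ranges: [-3.03, 3.03], [-0.79, 2.21], [0.23, 2.52], [-1.04, 4.18], [0, 3.07], [-2.55, 2.55]. Speed limits (rad/s): [2.22, 2.22, 2.57, 3.14, 3.14, 3.14].

INTERFACE

Orientations are given as [roll, pitch, yaw] about the fixed x, y, z axes, in that order (R = Rz(yaw) Ry(pitch) Rx(roll)).
In Python, from station import ctrl gives the robot as it stands.
- The arm moves only by the tool play_rows, never from a script. Its argument "steps" is a list that holds one entry, the list of rows, each a list of 7 numbers: the shift along the tool's x, y, z in cm, then the turn, a rotation vector about the tool's x, y, z in rad, then the opening, from 0 (shut) to 1 (fully open). In form: [[[x, y, z, ax, ay, az, hand], ...]]. A call has 1 to 20 rows; each row is the pose to reach, as a shift and turn from the pose measured when the call began, along the tool's axes at that moment; what a row does not reach only later rows make up. A row lasts 1/12 s, in which the tool goes at most 41.7 mm and 7.16 degrees, less where a joint would pass 70% of its speed; a pose out of reach is approached as far as the arm can. A call with a gripper value outside its range is refused whole. The fingers move at their own pace and stop on an object; "force" is the grip in N (left out, the last holds). Time passes only in rows, so rows that repeat a pose let the fingers close. It gives the time, the measured TCP pose, the force and the opening at its end, in the units of the state.
- ctrl.get_obs(): the state, without advancing time (a new reading comes with each control period).
- ctrl.camera(name): name is "scene" or "top" or "wrist"; returns a dict with "frame" (480x640x3 uint8, blue, green, red), "fovy" (degrees; the focal length in pixels is half the picture's height over the tangent of half this angle, whatever the lens; pixels are square), "cx", "cy" (the principal point, pixels), "world_to_cam" (4x4, takes a point from world to camera coordinates). Camera axes: x right, y up, looking along -z (the intrinsics and any distortion apply to the point x, -y, -z); pixel columns grow to the right and rows downward; lengths in m; the calibration is good to about 2 mm. A picture is of the moment at which its call begins. There is no depth.
- ctrl.hand_in(): hands the job in, once; it reports no verdict.
The state is a dict: "time_s": time; "qpos": joint angles; "joint_vel": joint speeds; "tau": joint torques, N m; "ee_pos": TCP position; "eef_rot": TCP orientation; "force": force on the tool from outside, world axes, zero at the start; "moment": the same for the moment, N m; "grip_width": finger opening in m.
Only numpy, scipy, OpenCV 4.12 (cv2) and the standard library are available. Lean on these libraries where they do the work, as an engineer would, in place of code of your own. Each camera call takes 0.05 s, during which the arm holds its last target. There are 200 camera calls.

TASK

Put the glass filter canister away: stand it upright in the middle of the blue box under the wire shelf, lowering it until you feel the sprung yellow platform take its weight before you let go. The glass is fragile: grip it with no more than 45 N, never press it on the box, its platform or the shelf with more than 15 N, do not drop it and keep it upright all the way. Do not shove the shelf or disturb the pump, the carton and the pulley.

Things in the scene. Friction and masses are not known exactly. Their poses are not given: they have to be found in the camera images.
- canister: Loose upright glass filter canister, about 0.35 kg, 135 mm tall. Green glass body 56 mm in diameter up to 90 mm, narrowing to the white cylindrical cap, 48 mm in diameter, from 100 to 135 mm above the base: take it by the cap. Origin: centre of the underside; z up its axis.
- box: Fixed open-topped blue box on the counter under the wire shelf, 125 mm (its x) by 115 mm (its y) outside, walls 5 mm thick and 60 mm high. Origin: centre of its underside, on the counter; z up. The sprung yellow platform lies inside.
- box_mouth (a point): Middle of the box's mouth, 60 mm above the counter. Below it the yellow platform (108 x 98 mm) rides on a soft spring. The level of its top is not reported and differs each time: anywhere from 24 to 58 mm above the counter. It starts to yield at about 2 N, then gives 1 mm per 1.5 N, down to a stop 11 mm lower.
- rack: Fixed cantilevered wire shelf, 450 mm wide (its y). Origin: on the counter below the middle of its three places; its x points away from the open front, z up. The places lie on its y axis at about -125, 0 and +125 mm: one holds the box, the others the pump and the carton. Two 20 mm posts at the back, at x = 125, y = -225 and 225 mm.
- deck_edge (a point): Middle of the front edge of the wire deck, 20 mm in front of the line of places. The deck lies 285 to 295 mm above the counter and runs 140 mm back from here, so nothing can come straight down over a place: the tool must lean about 40 degrees from vertical, coming in from the open front and pointing forward and down.
- pump: Bystander: loose black and grey drain pump, 64 mm in diameter, 116 mm tall, on one of the three places. Origin: centre of the underside.
- carton: Bystander: loose brown carton, 60 x 70 mm, 110 mm tall, on one of the three places. Origin: centre of the underside.
- pulley: Bystander: loose aluminium belt pulley lying flat on the counter, between the robot and the shelf, 90 mm in diameter, 36 mm tall. Origin: centre of the underside.
- mat: Fixed flat dark rubber mat on the counter to the right of the shelf, 180 x 200 mm, 4 mm thick; the canister starts on it. Origin: centre of its underside.

How it is judged:
On the way, in this order (a step that is already met when the one before it is completed fails the run):
1. the canister is lifted in the gripper, over 30 mm off the counter (height (world z) of canister above 0.03 m and contact force between the fingers and canister above 1 N), for 0.2 s.
2. still held, the canister stands on the platform in the box with part of its weight (1 N or more) (contact force between canister and box above 1 N and contact force between the fingers and canister above 1 N and horizontal distance between canister and box below 0.02 m and height (world z) of canister below 0.062 m and linear speed of canister below 0.05 m/s), for 0.1 s.
At the end, for the whole second after the job is handed in: The canister stands released and at rest on the platform inside the box, upright within 0.08 rad, its axis within 18 mm of the box's middle (horizontal distance between canister and box below 0.018 m and height (world z) of canister below 0.062 m and angle between canister's own z axis and vertical below 0.08 rad and contact force between canister and box above 1.5 N and linear speed of canister below 0.02 m/s); the robot touches nothing.
It fails at once if the canister is gripped with more than 45 N (90 N summed over the two fingers) (contact force between the fingers and canister above 90 N).
It fails at once if the canister presses on or strikes the box, its platform or the shelf with more than 15 N, or is dropped or rammed onto the mat (40 N) (contact force between canister and box above 15 N or contact force between canister and rack above 15 N or contact force between canister and mat above 40 N).
It fails at once if the canister leans more than 0.35 rad (angle between canister's own z axis and vertical above 0.35 rad).
It fails at once if the shelf is shoved with more than 10 N (contact force between the arm and rack above 10 N).
It fails at once if the pump, carton or pulley is moved more than 15 mm (distance of any of pump, carton, pulley from where it was at the start of the episode above 0.015 m).
It also fails if it takes over 40 s, if anything falls off the work surface, if the arm or the gripper's body presses on something with over 40 N, if the wrist force passes 120 N, or if a joint passes its speed limit or range.

## Working session

There is one attempt and no reset: what is moved stays moved. The work goes in short steps, Python scripts to look and compute and a tool call to move; the robot and the scene stay as the last step left them, time stands still between calls to the robot, and variables do not carry over. Pictures are saved under pics/ and viewed, about 8 in all and at most 12, crops included, and the job is handed in when it is done.

Besides the shell and the picture viewer there is one more tool, called after "Call:" as name([rows], argument=value, ...), one row to a line, values as JSON. play_rows: Moves the arm, as the interface text tells. Its arguments: {"type":"object","properties":{"steps":{"type":"array"},"force":{"type":"number"}},"required":["steps"]}

```bash
ls; mkdir -p pics; python3 - <<'E'
from station import ctrl
import cv2,numpy as np
o=ctrl.get_obs();print(o)
for n in ["scene","top"]:
    c=ctrl.camera(n);cv2.imwrite(f"pics/{n}0.png",c["frame"]);np.save(f"pics/{n}0.npy",c,allow_pickle=True)
    print(n,{k:c[k] for k in c if k!="frame"})
a=[cv2.imread(f"pics/{n}0.png") for n in("scene","top")]
E
```

```text
pics
{'time_s': 0.0, 'qpos': array([-1.26963081e+00,  3.00435321e-01,  1.52162369e+00, -1.18069807e-05,
        1.32071482e+00, -6.66355957e-02]), 'joint_vel': array([-8.73441311e-04, -1.22184665e-06,  2.31970549e-04,  3.21159122e-04,
        2.86850523e-03,  1.50612062e-03]), 'tau': array([-8.55256494e-04, -5.31812525e+01, -3.52735126e+01,  7.08008185e-02,
        2.44121393e-02, -9.45766601e-05]), 'ee_pos': array([ 0.19765192, -0.51295283,  0.20488794]), 'eef_rot': array([-3.14152541e+00,  1.17931828e-03, -1.20299224e+00]), 'force': array([-0.6628932 , -0.60377422, -0.29790067]), 'moment': array([ 0.03178814, -0.01540793,  0.06041263]), 'grip_width': 0.09443952550763791}
scene {'fovy': 52.52236995233615, 'cx': 320.8700054335727, 'cy': 239.84142234526504, 'world_to_cam': array([[ 0.64982522,  0.76003748,  0.00837985, -0.3363129 ],
       [-0.5125224 ,  0.43000733,  0.74324591,  0.1702415 ],
       [ 0.56129135, -0.4872748 ,  0.66896584, -1.38790204],
       [ 0.        ,  0.        ,  0.        ,  1.        ]])}
top {'fovy': 43.066790225315586, 'cx': 316.83796362645677, 'cy': 242.24823437578857, 'world_to_cam': array([[-0.02068411, -0.99973998, -0.00959884, -0.04579867],
       [ 0.98065152, -0.02215667,  0.19450369, -0.58760069],
       [-0.19466579, -0.00538998,  0.98085482, -1.35367669],
       [ 0.        ,  0.        ,  0.        ,  1.        ]])}
```

View pics/scene0.png

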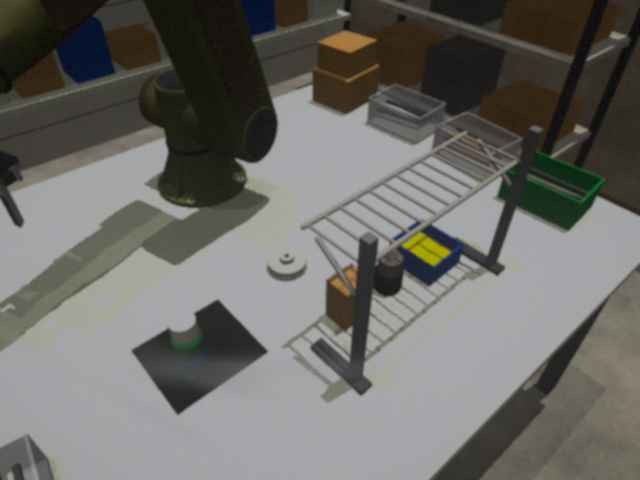

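View pics/top0.png

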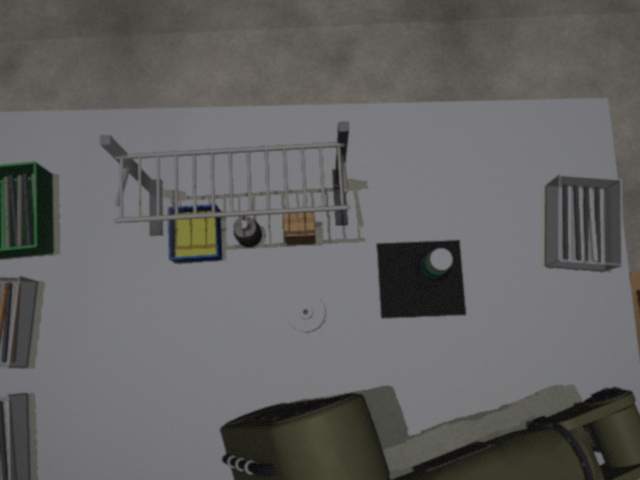

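The scene view shows the canister on the mat with its cap near (182,322). The box is at (430,252), the pump at (388,272), the carton at (343,297) and the pulley at (287,262). In the top view the cap is near (440,260), the box (195,233), the pump (247,231), the carton (299,227), the pulley (307,313), and the deck's front bar runs from (117,219) to (348,207).

```bash
cat > h.py <<'E'
import numpy as np,cv2
def load(n): return np.load(f"pics/{n}.npy",allow_pickle=True).item()
def K(c):
    f=240/np.tan(np.radians(c["fovy"]/2)); return f
def ray(c,u,v):
    f=K(c);d=np.array([(u-c["cx"])/f,-(v-c["cy"])/f,-1]);M=c["world_to_cam"];R=M[:3,:3]
    return -R.T@M[:3,3],R.T@d
def onz(c,u,v,z):
    o,d=ray(c,u,v);return o+d*(z-o[2])/d[2]
def tri(*obs):
    A=np.zeros((3,3));b=np.zeros(3);L=[]
    for c,u,v in obs:
        o,d=ray(c,u,v);d=d/np.linalg.norm(d);P=np.eye(3)-np.outer(d,d);A+=P;b+=P@o;L.append((P,o))
    p=np.linalg.solve(A,b);return p,[np.linalg.norm(P@(p-o)) for P,o in L]
def proj(c,p):
    q=c["world_to_cam"][:3,:3]@p+c["world_to_cam"][:3,3];f=K(c);return c["cx"]-f*q[0]/q[2],c["cy"]+f*q[1]/q[2]
def blob(m,box):
    x0,y0,x1,y1=box;w=np.zeros_like(m);w[y0:y1,x0:x1]=m[y0:y1,x0:x1]
    cs=cv2.findContours(w,cv2.RETR_EXTERNAL,cv2.CHAIN_APPROX_NONE)[0]
    return max(cs,key=cv2.contourArea),w
E
python3 - <<'E'
from h import *
np.set_printoptions(precision=4,suppress=True)
s,t=load("scene0"),load("top0")
H={n:cv2.cvtColor(c["frame"],cv2.COLOR_BGR2HSV) for n,c in(("s",s),("t",t))}
cap=lambda h:cv2.inRange(h,(0,0,120),(180,70,255))
ct,_=blob(cap(H["t"]),(422,245,458,280));e=cv2.fitEllipse(ct);print("captop",e,cv2.boundingRect(ct))
cs,_=blob(cap(H["s"]),(160,305,205,352));print("capscene",cv2.boundingRect(cs),cv2.fitEllipse(cs))
print("t z.135",onz(t,*e[0],.135))
for n,c,b in(("t",t,(160,195,230,270)),("s",s,(385,215,470,290))):
    m=cv2.inRange(H[n],(105,120,40),(130,255,255));k,w=blob(m,b);
    pts=cv2.findNonZero(w);print(n,"blue",cv2.minAreaRect(pts),cv2.boundingRect(pts)); hull=cv2.convexHull(pts)
    print(cv2.approxPolyDP(hull,3,True)[:,0].tolist())
    m=cv2.inRange(H[n],(22,120,60),(35,255,255));w=blob(m,b)[1];pts=cv2.findNonZero(w);print("yellow",cv2.minAreaRect(pts)); print(cv2.approxPolyDP(cv2.convexHull(pts),2,True)[:,0].tolist())
a=cv2.resize(t["frame"][195:275,100:360],None,fx=3,fy=3,interpolation=cv2.INTER_CUBIC)
b=cv2.resize(s["frame"][210:290,370:480],None,fx=4,fy=4,interpolation=cv2.INTER_CUBIC)
d=cv2.resize(s["frame"][300:360,150:220],None,fx=4.5,fy=4.5,interpolation=cv2.INTER_CUBIC)
im=np.zeros((560,800,3),np.uint8);im[:240,:780]=a;im[240:560,:440]=b;im[240:510,450:765]=d
cv2.imwrite("pics/c1.png",cv2.convertScaleAbs(im,alpha=1.4))
E
```

```text
captop ((440.8685607910156, 258.742431640625), (18.19989585876465, 19.120323181152344), 131.21766662597656) (431, 249, 20, 20)
capscene (160, 305, 45, 28) ((177.99136352539062, 316.5506896972656), (28.2441349029541, 46.77141571044922), 78.3840560913086)
t z.135 [ 0.5284 -0.3278  0.135 ]
t blue ((193.14535522460938, 232.19793701171875), (52.99074172973633, 48.58619689941406), 87.39744567871094) (170, 205, 49, 55)
[[218, 256], [170, 258], [179, 207], [210, 205], [217, 222]]
yellow ((194.5, 236.0), (36.0, 39.0), 90.0)
[[214, 252], [175, 254], [175, 221], [213, 218]]
s blue ((423.6000061035156, 251.8000030517578), (65.29318237304688, 50.98234558105469), 26.56505012512207) (394, 223, 69, 61)
[[462, 246], [455, 262], [429, 283], [405, 268], [394, 238], [417, 223], [459, 241]]
yellow ((425.7274169921875, 247.64622497558594), (43.8614501953125, 22.892072677612305), 32.735225677490234)
[[450, 250], [432, 265], [402, 244], [421, 232]]
```

View pics/c1.png

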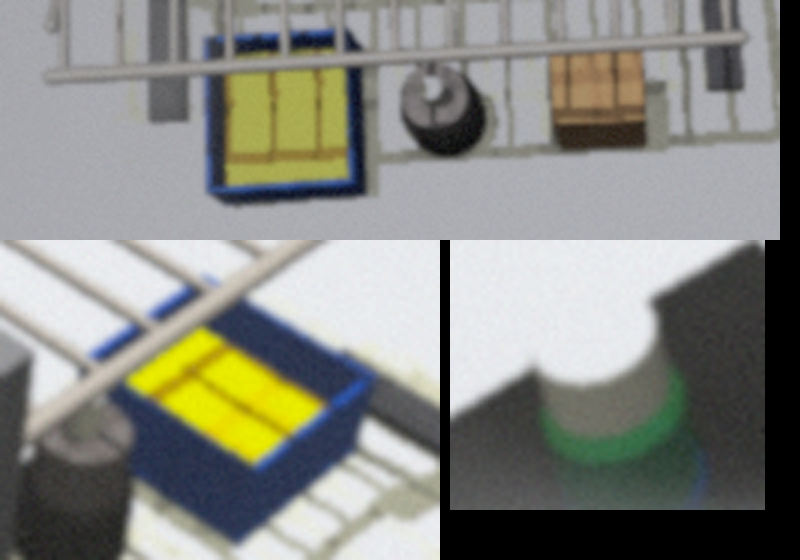

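Crop: the box's rim corners in the top view are about (169,259) front-left, (169,208) back-left, (217,205) back-right and (219,256) front-right. In the scene view the back-left rim corner is at (463,244) and the back-right at about (433,266). The platform stands high in the box. The front bar's ends are at (115,220) and (348,208).

```bash
python3 - <<'E'
from h import *
np.set_printoptions(precision=4,suppress=True)
s,t=load("scene0"),load("top0")
for n,p in dict(FL=(169.3,258.5),BL=(169,207.5),BR=(217,205),FR=(219,256)).items(): print(n,onz(t,*p,.06)[:2])
print("BL tri",tri((t,169,207.5),(s,463,244)));print("BL s",onz(s,463,244,.06)); print("BR s",onz(s,433,266.5,.06))
print("foot BR s",onz(s,429.5,285-0.5,0))
a=onz(t,115,220.3,.29);b=onz(t,348,207.7,.29);print("bar",a,b,np.linalg.norm(a-b),(a+b)/2,"yaw",np.arctan2(*(-(a-b)[:2]*[1,-1])))
for z in(.03,.04,.05,.058):
  print("yel t",z,[onz(t,*p,z)[:2] for p in((214.5,252.5),(174.5,254.5))],"s",onz(s,450.5,250.5,z)[:2],onz(s,402,244,z)[:2])
# cap
print("cap tri",tri((t,440.87,258.74),(s,150+597/4.5,300+(327-240)/4.5)))
print("pump",onz(t,242,222,.116),"carton",onz(t,299,215,.11),"pulley",onz(t,308,313,.036))
print("bar mid tri",proj(s,(a+b)/2),proj(s,a),proj(s,b))
print("mat",onz(t,421,279,.004))
E
```

```text
FL [0.5554 0.2829]
BL [0.677  0.2868]
BR [0.6804 0.174 ]
FR [0.5587 0.168 ]
BL tri (array([0.6777, 0.2876, 0.059 ]), [np.float64(0.0006387856086240086), np.float64(0.0006387856086240004)])
BL s [0.6786 0.2872 0.06  ]
BR s [0.6814 0.1784 0.06  ]
foot BR s [0.6809 0.1819 0.    ]
bar [0.5929 0.3329 0.29  ] [ 0.6077 -0.122   0.29  ] 0.45518031578656576 [0.6003 0.1055 0.29  ] yaw 0.032539581469932355
yel t 0.03 [array([0.5727, 0.1839]), array([0.57  , 0.2784])] s [0.6573 0.2779] [0.5692 0.2078]
yel t 0.04 [array([0.5709, 0.1821]), array([0.5682, 0.276 ])] s [0.6628 0.2679] [0.5758 0.1987]
yel t 0.05 [array([0.569 , 0.1803]), array([0.5664, 0.2735])] s [0.6683 0.258 ] [0.5825 0.1897]
yel t 0.058 [array([0.5675, 0.1789]), array([0.5649, 0.2716])] s [0.6728 0.25  ] [0.5878 0.1824]
cap tri (array([ 0.5811, -0.2581,  0.1358]), [np.float64(0.0871164853382269), np.float64(0.08711648533822679)])
pump [0.6249 0.1078 0.116 ] carton [ 0.6395 -0.0199  0.11  ] pulley [ 0.4251 -0.0346  0.036 ]
bar mid tri (np.float64(393.8844010284305), np.float64(173.7113227247263)) (np.float64(465.56898104375324), np.float64(132.84559424805997)) (np.float64(301.4192886386886), np.float64(226.4235542210387))
mat [ 0.5024 -0.3039  0.004 ]
```

```bash
cat >> h.py <<'E'
from scipy.spatial.transform import Rotation as Ro
def tool(lean,yaw):
    s,c=np.sin(lean),np.cos(lean)
    R=np.array([[0,-c,s],[-1,0,0],[0,-s,-c]]) # cols x,y,z
    return Ro.from_euler("z",yaw)*Ro.from_matrix(R)
def delta(o,tcp,R):
    R0=Ro.from_euler("xyz",o["eef_rot"])
    d=R0.inv().apply(np.array(tcp)-o["ee_pos"])*100; r=(R0.inv()*R).as_rotvec()
    return np.round(d,2),np.round(r,4),"rows",np.round([np.linalg.norm(d)/4.17,np.degrees(np.linalg.norm(r))/7.16],1)
def grasp2tcp(g,R,back=0): return np.array(g)+R.apply([0,0,.019-back])
E
python3 - <<'E'
from h import *
from station import ctrl
np.set_printoptions(precision=4,suppress=True)
s,t=load("scene0"),load("top0")
print("cap tri",tri((t,440.87,258.74),(s,182.5,319.5)))
R=tool(np.radians(45),.03);o=ctrl.get_obs()
g=[.528,-.328,.123];p=grasp2tcp(g,R,.13);print(p,R.as_euler("xyz"),ctrl.grip_depth);print(delta(o,p,R))
print("first up",delta(o,[.25,-.40,.30],R))
E
```

```text
cap tri (array([ 0.5282, -0.3262,  0.1387]), [np.float64(0.000922373133106121), np.float64(0.0009223731331061486)])
[ 0.4495 -0.3304  0.2015] [-2.3562  0.     -1.5408] 0.0188
(array([ -7.99, -30.07,   0.36]), array([0.7779, 0.1336, 0.3198]), 'rows', array([7.5, 6.8]))
first up (array([-8.67, -8.95, -9.5 ]), array([0.7779, 0.1336, 0.3198]), 'rows', array([3.8, 6.8]))
```

Call:
play_rows([
  [[-0.8,-3,0,0.08,0.01,0.03,1],[-1.6,-6,0,0.16,0.03,0.06,1],[-2.4,-9,0,0.23,0.04,0.1,1],[-3.2,-12,0,0.31,0.05,0.13,1],[-4,-15,0.2,0.39,0.07,0.16,1],[-4.8,-18,0.2,0.47,0.08,0.19,1],[-5.6,-21,0.3,0.54,0.09,0.22,1],[-6.4,-24,0.3,0.62,0.107,0.256,1],[-7.2,-27,0.3,0.7,0.12,0.288,1],[-8,-30,0.4,0.778,0.134,0.32,1],[-8,-30,0.4,0.778,0.134,0.32,1],[-8,-30,0.4,0.778,0.134,0.32,1],[-8,-30,0.4,0.778,0.134,0.32,1]],
], force=25)

```text
time_s: 1.18
ee_pos: [0.4487, -0.3308, 0.2012]
eef_rot: [-2.357, -0.001, -1.54]
force: [0.3, 0.1, 0.9]
grip_width: 0.0941
```

```bash
python3 - <<'E'
from h import *
from station import ctrl
np.set_printoptions(precision=4,suppress=True)
c=ctrl.camera("wrist");np.save("pics/w1.npy",c,allow_pickle=True);cv2.imwrite("pics/w1.png",c["frame"])
o=ctrl.get_obs();print(o["qpos"],o["force"]);print(proj(c,np.array([.528,-.327,.139])),proj(c,np.array([.528,-.327,.104])))
E
```

```text
[-1.0045  0.1149  1.954   0.9344  0.8552 -0.0274] [ 0.9092 -0.2442 -0.4235]
(np.float64(319.93740347728266), np.float64(219.39820807810617)) (np.float64(320.2400358456548), np.float64(243.7599825906426))
```

View pics/w1.png

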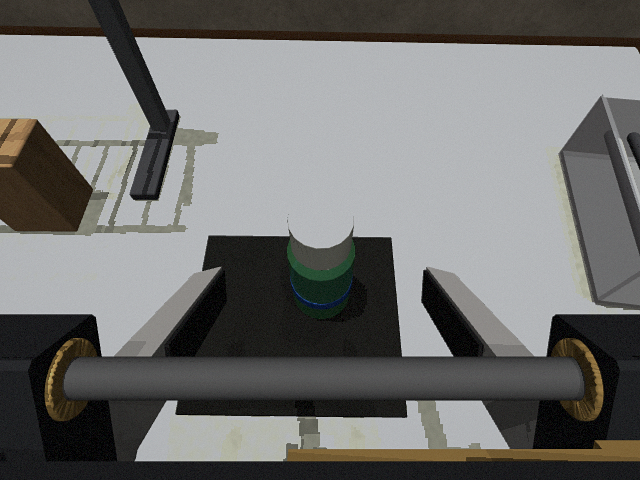

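The wrist view shows the cap top centred near (321,220) between the fingers, within about 1 px of the prediction (320,219). I'll move in along the tool axis and close.

Call:
play_rows([
  [[0,0,1.5,0,0,0,1],[0,0,3,0,0,0,1],[0,0,5,0,0,0,1],[0,0,7,0,0,0,1],[0,0,9,0,0,0,1],[0,0,10.5,0,0,0,1],[0,0,12,0,0,0,1],[0,0,13,0,0,0,1],[0,0,13,0,0,0,1],[0,0,13,0,0,0,1],[0,0,13,0,0,0,0.7],[0,0,13,0,0,0,0.6],[0,0,13,0,0,0,0.5],[0,0,13,0,0,0,0.4],[0,0,13,0,0,0,0.4],[0,0,13,0,0,0,0.4],[0,0,13,0,0,0,0.4]],
], force=25)

```text
time_s: 2.65
ee_pos: [0.5404, -0.3285, 0.1095]
eef_rot: [-2.357, -0.001, -1.541]
force: [-0.0, 1.3, 1.4]
grip_width: 0.0508
```

Call:
play_rows([
  [[0,0,0,0,0,0,0.3],[0,0,0,0,0,0,0.2],[0,0,0,0,0,0,0.2],[0,0,0,0,0,0,0.2]],
], force=25)

```text
time_s: 2.98
ee_pos: [0.5404, -0.3285, 0.1095]
eef_rot: [-2.357, -0.001, -1.541]
force: [-1.4, 0.5, -0.8]
grip_width: 0.0467
```

Call:
play_rows([
  [[0,-0.2,-0.2,0,0,0,0.2],[0,-0.6,-0.6,0,0,0,0.2],[0,-1.2,-1.2,0,0,0,0.2],[0,-2,-2,0,0,0,0.2],[0,-3,-3,0,0,0,0.2],[0,-4,-4,0,0,0,0.2],[0,-4.7,-4.7,0,0,0,0.2],[0,-5,-5,0,0,0,0.2],[0,-5,-5,0,0,0,0.2],[0,-5,-5,0,0,0,0.2],[0,-5,-5,0,0,0,0.2]],
])

```text
time_s: 3.9
ee_pos: [0.5402, -0.3282, 0.1793]
eef_rot: [-2.358, -0.0, -1.541]
force: [0.0, 0.1, -3.2]
grip_width: 0.0465
```

```bash
python3 - <<'E'
from h import *
from station import ctrl
np.set_printoptions(precision=4,suppress=True)
c=ctrl.camera("wrist");np.save("pics/w2.npy",c,allow_pickle=True);cv2.imwrite("pics/w2.png",c["frame"])
o=ctrl.get_obs();print(o["ee_pos"],o["qpos"],o["force"],o["moment"],o["grip_width"])
R=tool(np.radians(45),.0325)
# waypoints: canister axis xy, base z
for xy,b in(([.44,-.33],.09),([.44,.223],.09),([.44,.223],.068),([.617,.2285],.068)):
    p=grasp2tcp([*xy,b+.119],R);print(xy,b,p.round(4),delta(o,p,R));o=dict(o,ee_pos=p,eef_rot=R.as_euler("xyz"))
E
```

```text
[ 0.5402 -0.3282  0.1793] [-0.8388  0.273   1.8203  0.9494  0.7248  0.0661] [-0.8895 -0.5235 -4.0097] [ 0.0145  0.7002 -0.0081] 0.04652104117191939
[0.44, -0.33] 0.09 [ 0.4534 -0.3296  0.1956] (array([-0.12,  5.  , -7.28]), array([ 0.0014, -0.0019, -0.0017]), 'rows', array([2.1, 0. ]))
[0.44, 0.223] 0.09 [0.4534 0.2234 0.1956] (array([-55.27,  -1.27,   1.27]), array([-0.,  0.,  0.]), 'rows', array([13.3,  0. ]))
[0.44, 0.223] 0.068 [0.4534 0.2234 0.1736] (array([0.  , 1.56, 1.56]), array([-0.,  0.,  0.]), 'rows', array([0.5, 0. ]))
[0.617, 0.2285] 0.068 [0.6304 0.2289 0.1736] (array([  0.03, -12.52,  12.52]), array([-0.,  0.,  0.]), 'rows', array([4.2, 0. ]))
```

View pics/w2.png

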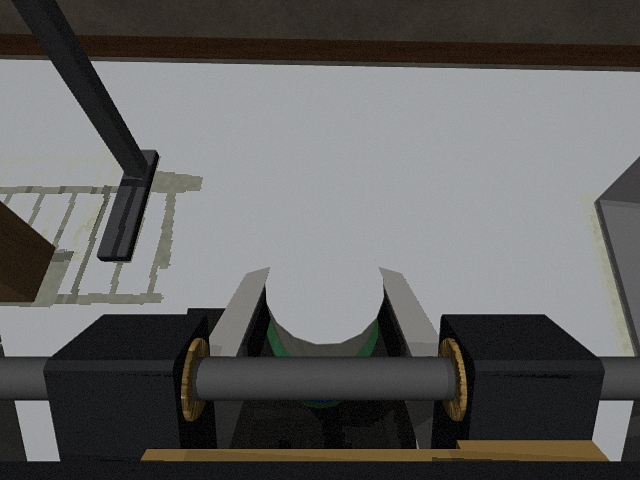

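The canister hangs centred between the fingers, with the cap at (325,300). Next I'll pull back and carry it left in front of the shelf.

Call:
play_rows([
  [[0,0.7,-1,0,0,0,0.2],[0,1.8,-2.6,0,0,0,0.2],[-0.5,3,-4.4,0,0,0,0.2],[-1.5,4.2,-6,0,0,0,0.2],[-3,4.9,-7.1,0,0,0,0.2],[-5,4.9,-7.2,0,0,0,0.2],[-7.5,4.8,-7.2,0,0,0,0.2],[-10,4.8,-7.1,0,0,0,0.2],[-12.5,4.7,-7,0,0,0,0.2],[-15,4.7,-7,0,0,0,0.2],[-17.5,4.6,-6.9,0,0,0,0.2],[-20,4.5,-6.8,0,0,0,0.2],[-22.5,4.5,-6.8,0,0,0,0.2],[-25,4.4,-6.7,0,0,0,0.2],[-27,4.4,-6.7,0,0,0,0.2],[-28.5,4.4,-6.6,0,0,0,0.2],[-29.5,4.3,-6.6,0,0,0,0.2],[-30,4.3,-6.6,0,0,0,0.2],[-30,4.3,-6.6,0,0,0,0.2]],
])

```text
time_s: 5.53
ee_pos: [0.4535, -0.0297, 0.1951]
eef_rot: [-2.359, 0.0, -1.539]
force: [0.3, 0.1, -3.0]
grip_width: 0.0465
```

```bash
python3 - <<'E'
from h import *
from station import ctrl
np.set_printoptions(precision=4,suppress=True)
o=ctrl.get_obs();print(o["ee_pos"],o["qpos"],o["force"],o["grip_width"],o["time_s"])
R=tool(np.radians(45),.0325)
for p in([.4534,.2234,.1956],[.4534,.2234,.1756]):
    print(delta(o,p,R));o=dict(o,ee_pos=np.array(p),eef_rot=R.as_euler("xyz"))
E
```

```text
[ 0.4535 -0.0297  0.1951] [-0.2739 -0.2767  2.326   0.5861  0.3936  0.801 ] [ 0.2903  0.0619 -3.0018] 0.046491330716705054 5.5333
(array([-25.3 ,  -0.6 ,   0.53]), array([ 0.0024, -0.0006, -0.0008]), 'rows', array([6.1, 0. ]))
(array([0.  , 1.41, 1.41]), array([-0.,  0.,  0.]), 'rows', array([0.5, 0. ]))
```

Call:
play_rows([
  [[-0.5,-0.6,0.6,0,0,0,0.2],[-1.5,-1.2,1.2,0,0,0,0.2],[-3,-1.8,1.7,0,0,0,0.2],[-5,-2.2,2.1,0,0,0,0.2],[-7,-2.4,2.3,0,0,0,0.2],[-9,-2.4,2.3,0,0,0,0.2],[-11,-2.4,2.3,0,0,0,0.2],[-13,-2.4,2.3,0,0,0,0.2],[-15,-2.4,2.3,0,0,0,0.2],[-17,-2.4,2.3,0,0,0,0.2],[-19,-2.4,2.3,0,0,0,0.2],[-21,-2.4,2.3,0,0,0,0.2],[-23,-2.4,2.3,0,0,0,0.2],[-24.5,-2.4,2.3,0,0,0,0.2],[-25.3,-2.4,2.3,0,0,0,0.2],[-25.3,-2.4,2.3,0,0,0,0.2],[-25.3,-2.4,2.3,0,0,0,0.2]],
])

```text
time_s: 6.95
ee_pos: [0.4836, 0.2133, 0.206]
eef_rot: [-2.379, 0.006, -1.524]
force: [0.2, -0.0, -3.2]
grip_width: 0.0464
```

```bash
python3 - <<'E'
from h import *
from station import ctrl
np.set_printoptions(precision=4,suppress=True)
c={}
for n in("wrist","top","scene"):
    c[n]=ctrl.camera(n);np.save(f"pics/{n}3.npy",c[n],allow_pickle=True);cv2.imwrite(f"pics/{n}3.png",c[n]["frame"])
o=ctrl.get_obs();print(o["ee_pos"],o["qpos"],o["force"],o["grip_width"],o["time_s"],o["eef_rot"])
w=c["wrist"]
for q in((.617,.2285,.06),(.5546,.283,.06),(.5584,.168,.06),(.679,.287,.06),(.683,.172,.06)):print(q,np.round(proj(w,np.array(q))))
im=np.zeros((480,800,3),np.uint8);im[:480,:500]=w["frame"][:,70:570];im[:240,500:]=cv2.resize(c["top"]["frame"][150:310,130:330],(300,240))
im[240:,500:]=cv2.resize(c["scene"]["frame"][150:310,300:500],(300,240));cv2.imwrite("pics/c3.png",im)
E
```

```text
[0.4835 0.2131 0.206 ] [ 0.4983 -0.0471  2.0987 -0.7005  0.4798  2.5537] [-0.0319 -0.194  -2.294 ] 0.04636039999369691 7.1 [-2.3792  0.0058 -1.5239]
(0.617, 0.2285, 0.06) [314. 215.]
(0.5546, 0.283, 0.06) [249. 272.]
(0.5584, 0.168, 0.06) [378. 273.]
(0.679, 0.287, 0.06) [262. 163.]
(0.683, 0.172, 0.06) [372. 164.]
```

View pics/c3.png

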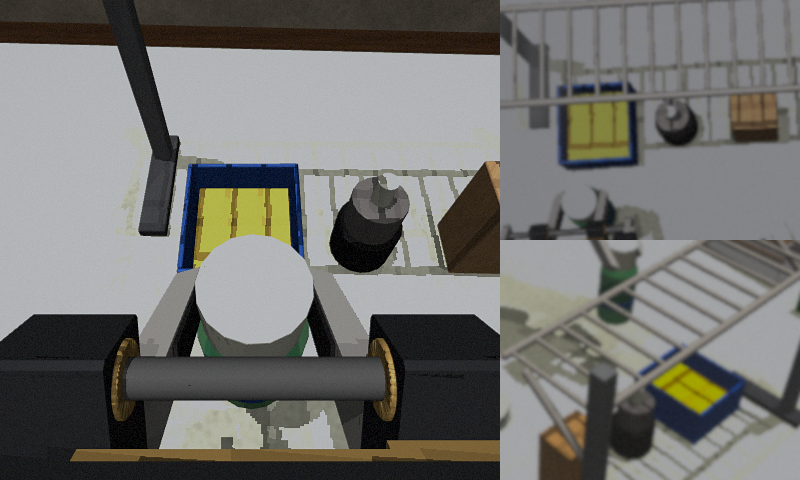

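The wrist crop agrees with my box estimate: predicted rim corners (179,272), (192,163) and (302,164) match (180,270), (188,166) and (303,167). The platform's back edge is at row 188, the pump's at (380,200), and the canister is upright in front. Joint 6 is at its limit here, so I'll turn the heading slightly to the left.

```bash
python3 - <<'E'
from h import *
from station import ctrl
np.set_printoptions(precision=4,suppress=True)
w=load("wrist3");o=ctrl.get_obs()
ob,d=ray(w,70+240,188);t=(.671-ob[0])/d[0];print("platform back edge z",(ob+t*d))
R0=Ro.from_euler("xyz",o["eef_rot"]);print("grasp",o["ee_pos"]+R0.apply([0,0,-.019]),"cap top",onz(w,324,290,.236),onz(w,324,285,.236))
def step(h,xy,b,lean=45):
    global o
    R=tool(np.radians(lean),h);p=grasp2tcp([*xy,b+.119],R);print(h,xy,b,p.round(4),delta(o,p,R));o=dict(o,ee_pos=p,eef_rot=R.as_euler("xyz"))
step(.12,[.50,.218],.08)
step(.12,[.617,.2285],.067)
R=tool(np.radians(45),.12)
# deck clearance: corners of body front-top edge vs deck front bar (line) at z .285
g=np.array([.617,.2285,.067+.119])
for sx in(-.0885,0,.0885):
    for bk in(.078,.1,.12):
        q=g+R.apply([sx,-.0375,-bk]);xb=.6003-(q[1]-.1055)*.0325;print(sx,bk,q, "x past bar",q[0]-xb)
E
```

```text
platform back edge z [0.671  0.2369 0.0302]
grasp [0.4704 0.2124 0.2197] cap top [0.4701 0.2112 0.236 ] [0.4722 0.2113 0.236 ]
0.12 [0.5, 0.218] 0.08 [0.5133 0.2196 0.1856] (array([-0.5 , -0.76,  3.56]), array([ 0.0228, -0.047 , -0.0563]), 'rows', array([0.9, 0.6]))
0.12 [0.617, 0.2285] 0.067 [0.6303 0.2301 0.1726] (array([ 0.36, -7.38,  9.22]), array([-0., -0., -0.]), 'rows', array([2.8, 0. ]))
-0.0885 0.078 [0.578  0.3129 0.2677] x past bar -0.015584763777904076
-0.0885 0.1 [0.5625 0.3111 0.2832] x past bar -0.03108976585142531
-0.0885 0.12 [0.5485 0.3094 0.2974] x past bar -0.04518522228189914
0 0.078 [0.5886 0.2251 0.2677] x past bar -0.007845799271709475
0 0.1 [0.5731 0.2232 0.2832] x past bar -0.02335080134523071
0 0.12 [0.5591 0.2215 0.2974] x past bar -0.03744625777570443
0.0885 0.078 [0.5992 0.1372 0.2677] x past bar -0.00010683476551476279
0.0885 0.1 [0.5837 0.1353 0.2832] x past bar -0.015611836839035886
0.0885 0.12 [0.5697 0.1337 0.2974] x past bar -0.029707293269509716
```

Call:
play_rows([
  [[-0.1,-0.2,0.7,0.005,-0.01,-0.011,0.2],[-0.2,-0.3,1.4,0.009,-0.019,-0.022,0.2],[-0.3,-0.5,2.1,0.014,-0.028,-0.034,0.2],[-0.4,-0.6,2.9,0.018,-0.038,-0.045,0.2],[-0.5,-0.8,3.6,0.023,-0.047,-0.056,0.2],[-0.5,-0.8,3.6,0.023,-0.047,-0.056,0.2],[-0.5,-0.8,3.6,0.023,-0.047,-0.056,0.2]],
])

```text
time_s: 7.68
ee_pos: [0.5139, 0.2191, 0.1852]
eef_rot: [-2.357, -0.0, -1.452]
force: [0.5, 0.2, -2.8]
grip_width: 0.046
```

```bash
python3 - <<'E'
from h import *
from station import ctrl
np.set_printoptions(precision=4,suppress=True)
o=ctrl.get_obs();print(o["ee_pos"],o["eef_rot"],o["qpos"],o["force"],o["grip_width"])
R=tool(np.radians(45),.12);p=grasp2tcp([.617,.2285,.067+.119],R);print(p,R.as_euler("xyz"),delta(o,p,R))
E
```

```text
[0.5139 0.2191 0.1852] [-2.3567 -0.     -1.4522] [ 0.4484  0.0394  2.0804 -0.7322  0.3494  2.5097] [ 0.5016  0.2255 -2.7743] 0.046016551640650966
[0.6303 0.2301 0.1726] [-2.3562  0.     -1.4508] (array([ 0.28, -7.38,  9.16]), array([ 0.0005, -0.001 , -0.001 ]), 'rows', array([2.8, 0. ]))
```

Call:
play_rows([
  [[0,-0.5,0.6,0,0,0,0.2],[0.1,-1.3,1.6,0,0,0,0.2],[0.1,-2.2,2.8,0,0,0,0.2],[0.1,-3.2,4,0,0,0,0.2],[0.2,-4.2,5.2,0,0,0,0.2],[0.2,-5.2,6.4,0,0,0,0.2],[0.2,-6.1,7.6,0,0,0,0.2],[0.3,-6.8,8.5,0,0,0,0.2],[0.3,-7.2,9,0,0,0,0.2],[0.3,-7.4,9.2,0,0,0,0.2],[0.3,-7.4,9.2,0,0,0,0.2],[0.3,-7.4,9.2,0,0,0,0.2]],
])

```text
time_s: 8.68
ee_pos: [0.6305, 0.23, 0.1725]
eef_rot: [-2.357, -0.0, -1.452]
force: [-0.3, -0.2, -3.2]
grip_width: 0.0465
```

```bash
python3 - <<'E'
from h import *
from station import ctrl
np.set_printoptions(precision=4,suppress=True)
c={}
for n in("wrist","top","scene"):
    c[n]=ctrl.camera(n);np.save(f"pics/{n}4.npy",c[n],allow_pickle=True)
o=ctrl.get_obs();print(o["ee_pos"],o["eef_rot"],o["qpos"],o["force"],o["grip_width"],o["time_s"])
im=np.zeros((580,800,3),np.uint8);im[:300,:400]=cv2.resize(c["wrist"]["frame"],(400,300));im[:300,400:]=cv2.resize(c["top"]["frame"][165:315,130:330],(400,300))
im[300:,:400]=cv2.resize(c["scene"]["frame"][160:300,340:540],(400,280));cv2.imwrite("pics/c4.png",cv2.convertScaleAbs(im,alpha=1.3))
E
```

```text
[0.6304 0.2301 0.1727] [-2.3565  0.     -1.4519] [ 0.3648  0.2905  1.8158 -0.5876  0.3157  2.311 ] [ 0.4022 -1.0967 -2.262 ] 0.0465219749034835 8.8333
```

View pics/c4.png

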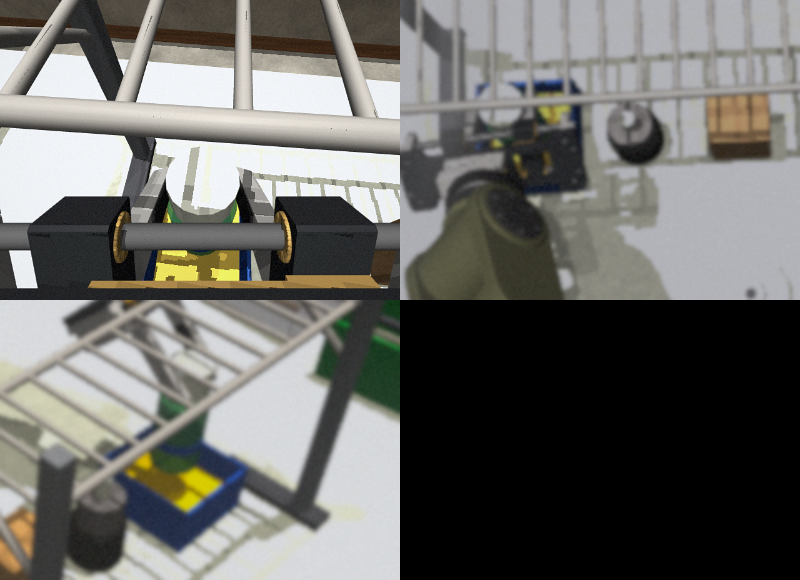

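```bash
python3 - <<'E'
from h import *
t,s=load("top4"),load("scene4")
print("cap top seen",onz(t,180,217.5,.202),"expect px",proj(t,np.array([.617,.2285,.202])))
print("scene expect cap top, base px in crop",[(np.array(proj(s,np.array([.617,.2285,z])))-[340,160])*2+[0,300] for z in(.202,.067)])
R=tool(np.radians(45),.12);print(R.inv().apply([0,0,-1]))
E
```

```text
cap top seen [0.61723541 0.22683006 0.202     ] expect px (np.float64(179.2031171098435), np.float64(217.62687702973153))
scene expect cap top, base px in crop [array([191.13596185, 361.79618931]), array([171.4470482 , 457.86606909])]
[0.         0.70710678 0.70710678]
```

Canister centred over the box in every view (cap top seen at (0.617, 0.227), box centre (0.617, 0.2285)), upright, and clear of the shelf bar. Lowering; the platform is measured at about 30 mm.

Call:
play_rows([
  [[0,0.15,0.15,0,0,0,0.2],[0,0.35,0.35,0,0,0,0.2],[0,0.6,0.6,0,0,0,0.2],[0,0.85,0.85,0,0,0,0.2],[0,1.1,1.1,0,0,0,0.2],[0,1.3,1.3,0,0,0,0.2],[0,1.5,1.5,0,0,0,0.2],[0,1.63,1.63,0,0,0,0.2],[0,1.7,1.7,0,0,0,0.2],[0,1.77,1.77,0,0,0,0.2],[0,1.77,1.77,0,0,0,0.2],[0,1.77,1.77,0,0,0,0.2],[0,1.77,1.77,0,0,0,0.2]],
])

```text
time_s: 9.92
ee_pos: [0.6305, 0.2301, 0.1478]
eef_rot: [-2.356, 0.0, -1.452]
force: [-0.7, 0.7, -2.8]
grip_width: 0.0467
```

Call:
play_rows([
  [[0,0.07,0.07,0,0,0,0.2],[0,0.14,0.14,0,0,0,0.2],[0,0.21,0.21,0,0,0,0.2],[0,0.28,0.28,0,0,0,0.2],[0,0.28,0.28,0,0,0,0.2],[0,0.28,0.28,0,0,0,0.2]],
])

```text
time_s: 10.42
ee_pos: [0.6305, 0.2301, 0.1437]
eef_rot: [-2.356, 0.0, -1.452]
force: [-0.4, -0.6, -2.9]
grip_width: 0.0466
```

Base now at about 38 mm, with no contact yet.

Call:
play_rows([
  [[0,0.07,0.07,0,0,0,0.2],[0,0.14,0.14,0,0,0,0.2],[0,0.21,0.21,0,0,0,0.2],[0,0.28,0.28,0,0,0,0.2],[0,0.28,0.28,0,0,0,0.2],[0,0.28,0.28,0,0,0,0.2]],
])

```text
time_s: 10.92
ee_pos: [0.6304, 0.2301, 0.1397]
eef_rot: [-2.357, 0.0, -1.452]
force: [0.0, -0.0, -3.3]
grip_width: 0.0466
```

Call:
play_rows([
  [[0,0.07,0.07,0,0,0,0.2],[0,0.14,0.14,0,0,0,0.2],[0,0.21,0.21,0,0,0,0.2],[0,0.21,0.21,0,0,0,0.2],[0,0.21,0.21,0,0,0,0.2]],
])

```text
time_s: 11.33
ee_pos: [0.6304, 0.2301, 0.1366]
eef_rot: [-2.357, -0.0, -1.452]
force: [0.1, -0.5, -3.5]
grip_width: 0.0466
```

Call:
play_rows([
  [[0,0.07,0.07,0,0,0,0.2],[0,0.14,0.14,0,0,0,0.2],[0,0.21,0.21,0,0,0,0.2],[0,0.21,0.21,0,0,0,0.2],[0,0.21,0.21,0,0,0,0.2]],
])

```text
time_s: 11.75
ee_pos: [0.6304, 0.2301, 0.1336]
eef_rot: [-2.357, -0.0, -1.452]
force: [1.2, 0.7, -2.5]
grip_width: 0.0467
```

Call:
play_rows([
  [[0,0.07,0.07,0,0,0,0.2],[0,0.14,0.14,0,0,0,0.2],[0,0.14,0.14,0,0,0,0.2],[0,0.14,0.14,0,0,0,0.2]],
])

```text
time_s: 12.08
ee_pos: [0.6306, 0.2302, 0.132]
eef_rot: [-2.356, 0.0, -1.452]
force: [-0.5, 0.1, 1.0]
grip_width: 0.0466
```

```bash
python3 - <<'E'
from station import ctrl
o=ctrl.get_obs();print(o["force"],o["ee_pos"],o["time_s"])
E
```

```text
[-0.48776718  0.07325005  0.98209906] [0.63062829 0.2301912  0.13202524] 12.0833
```

Call:
play_rows([
  [[0,0,0,0,0,0,0.2],[0,0,0,0,0,0,0.2],[0,0,0,0,0,0,0.2],[0,0,0,0,0,0,0.2]],
])

```text
time_s: 12.42
ee_pos: [0.6307, 0.2302, 0.1321]
eef_rot: [-2.356, 0.0, -1.452]
force: [0.4, 0.3, 1.2]
grip_width: 0.0466
```

The platform carries about 4 N (Fz went from -3.2 to +1.2 N, steady). Opening gently.

Call:
play_rows([
  [[0,0,0,0,0,0,0.5],[0,0,0,0,0,0,0.53],[0,0,0,0,0,0,0.56],[0,0,0,0,0,0,0.6],[0,0,0,0,0,0,0.65],[0,0,0,0,0,0,0.7],[0,0,0,0,0,0,0.8],[0,0,0,0,0,0,0.9],[0,0,0,0,0,0,0.9],[0,0,0,0,0,0,0.9],[0,0,0,0,0,0,0.9]],
])

```text
time_s: 13.33
ee_pos: [0.6307, 0.2302, 0.1321]
eef_rot: [-2.356, 0.0, -1.452]
force: [0.1, 0.2, -0.8]
grip_width: 0.0845
```

Call:
play_rows([
  [[0,0,-0.5,0,0,0,0.9],[0,0,-1.3,0,0,0,0.9],[0,0,-2.5,0,0,0,0.9],[0,0,-4,0,0,0,0.9],[0,0,-6,0,0,0,0.9],[0,0,-8,0,0,0,0.9],[0,0,-10,0,0,0,0.9],[0,0,-12,0,0,0,0.9],[0,0,-14,0,0,0,0.9],[0,0,-15.5,0,0,0,0.9],[0,0,-16,0,0,0,0.9],[0,0,-16,0,0,0,0.9],[0,0,-16,0,0,0,0.9]],
])

```text
time_s: 14.42
ee_pos: [0.5183, 0.2168, 0.2452]
eef_rot: [-2.356, 0.0, -1.452]
force: [-1.2, -0.0, -0.7]
grip_width: 0.0846
```

```bash
python3 - <<'E'
from h import *
from station import ctrl
c={}
for n in("wrist","top","scene"):
    c[n]=ctrl.camera(n);np.save(f"pics/{n}5.npy",c[n],allow_pickle=True)
o=ctrl.get_obs();print(o["ee_pos"],o["qpos"],o["force"],o["grip_width"],o["time_s"])
print([proj(c["wrist"],np.array([.617,.2285,z])) for z in(.162,.027)],[(np.array(proj(c["scene"],np.array([.617,.2285,z])))-[340,160])*2+[0,300] for z in(.162,.027)])
im=np.zeros((580,800,3),np.uint8);im[:300,:400]=cv2.resize(c["wrist"]["frame"],(400,300));im[:300,400:]=cv2.resize(c["top"]["frame"][165:315,130:330],(400,300))
im[300:,:400]=cv2.resize(c["scene"]["frame"][160:300,340:540],(400,280));cv2.imwrite("pics/c5.png",cv2.convertScaleAbs(im,alpha=1.3))
E
```

```text
[0.51843789 0.21664559 0.24425265] [ 0.4373207  -0.04205907  2.00598143 -0.5087899   0.47173426  2.26100449] [0.3123976  0.77093731 0.47721168] 0.08481886267323485 14.5667
[(np.float64(322.2572001065244), np.float64(212.85439461902004)), (np.float64(322.6414091005022), np.float64(283.74137636081883))] [array([184.94727846, 391.99318644]), array([166.21508685, 483.39484669])]
```

View pics/c5.png

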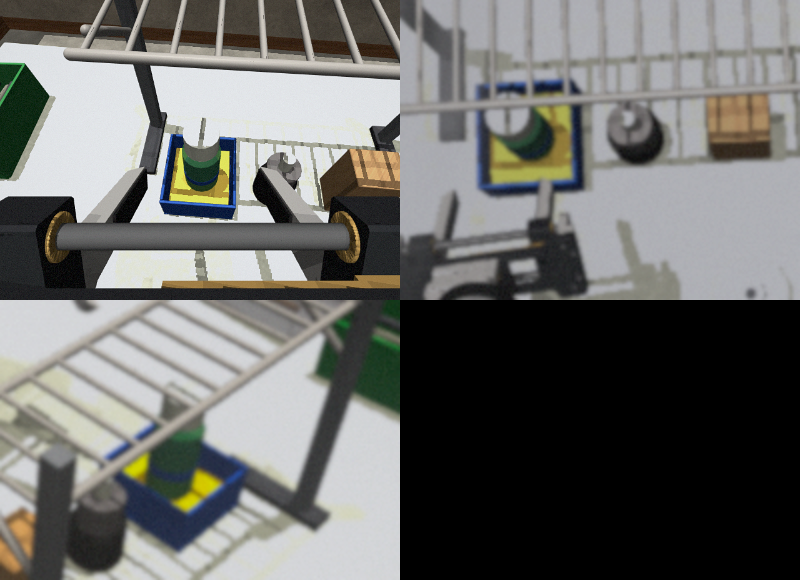

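The canister stands upright and centred: wrist cap top at full-frame (322,213), exactly as predicted. Pump, carton and fingers are clear.

```bash
python3 -c "
from station import ctrl
print(ctrl.hand_in())"
```

```text
the job is handed in; nothing more can be done
None
```

The canister is standing in the blue box, released, and the job is handed in at 14.6 s of the 40 s allowed. I took it by the cap at 25 N with the tool leaning 45°. I carried it upright in front of the shelf and lowered it 1 mm at a time near contact, until the platform took its weight. The vertical force went from about -3.2 N to +1.2 N, so roughly 4 N on the platform, which took the load with the canister's base about 27 mm above the counter. Then I opened the fingers and backed out along the tool axis.

**Last checks:** the wrist view put the cap top at (322,213), exactly where a centred, upright canister should be, and the scene view agreed. The gripper was empty and clear, and the tool force was within sensor noise. The pump and carton looked unmoved. I did not measure the pulley again, but the canister's base passed over its area at about 90 mm, well above its 36 mm height.

**What did not go to plan:**
- **Joint 6:** it reached its limit on the approach, reading 2.554 against a range of 2.55. The tool fell about 1.3° short on lean and 1 cm short sideways, and I cleared it by turning the heading slightly left. If the range check is strict to the third decimal, that moment could count against the run.
- **Platform height:** the camera put it at 30 mm. Contact came about 3 mm lower, which I found by feel.

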